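# Stow two round bars in a V-rack and chock each layer

## Task

Put the two loose steel bars away in the grey V-rack, one layer above the other: lay the short bar in the low inner V-cradles and chock it with one rubber wedge standing on the rack's base plate between those cradles, and only then lay the long bar in the high outer V-cradles and chock it with the other wedge on the rack's small raised ledge. Each wedge goes square to the bar, sloping face snug against the bar. Lay the bars in without dropping them, and leave the beaker, the jar and the slide box where they are.

Things in the scene. Friction and masses are not known exactly. Their poses are not given: they have to be found in the camera images.
- rack: fixed grey steel rack; origin on the bench under the line of both bars, which lie along its y at x = 0, one above the other; z up. Base plate 10 thick, x -61 to 31, y -102 to 102. The V's +x flanks are tall (to x = 29, 86 high), the -x flanks low (to 6 below the bar axis, x = -16): -x is the chock side. A chock's toe ends under the bar, so slide it in from -x
- low_bar_seat (a point): centre of the short bar when seated: 28 above the bench. The low inner V-cradles (90-degree V's, 12 thick) are centred 36 to either side along y, leaving a 60 gap for fingers between them
- high_bar_seat (a point): centre of the long bar when seated: 78 above the bench. The high outer V-cradles (90-degree V's, 14 thick) are centred 76 to either side along y; outside them end plates (86 high, inner faces 97 from the middle) leave 7 mm beyond either end of the bar
- low_chock_seat (a point): on top of the base plate, 10 above the bench, x = -36, y = -12: where the origin of a chock goes with its +x along the rack's +x and its slope just touching the short bar. Anywhere between the low cradles (clear gap y -30 to 30) holds it, but on the +y side the ledge is in the gripper's way
- high_chock_seat (a point): on top of the raised ledge, 60 above the bench, x = -36, y = 51: where the origin of the other chock goes, +x along the rack's +x, its slope just touching the long bar, slid in likewise. The ledge is 6 thick, x -58 to -22, y 34 to 69, so the chock's toe overhangs it towards the bar
- store: fixed plywood store open at its -x end; origin on the bench, z up. A narrow V-runner, no wider than the bar, runs along its x (y = 0) from -195 to 95; bar axis 24 above the bench. Roof (44 to 50 high, 92 wide) over x -58 to 98, side walls, back wall at 96. A bar slides along the runner and stays when let go while its centre is over it
- rest: small fixed V-runner, 70 long (its x), no wider than the bar, holding the short bar along its x, bar axis 24 above the bench. Origin: on the bench under its centre
- short_bar: solid steel round bar, 24 diameter x 100 long, about 0.36 kg, starts lying on the rest. Origin: its centre; its x is the bar's axis (either end may go either way)
- long_bar: solid steel round bar, 24 diameter x 180 long, about 0.64 kg, starts on the store's runner with 32 to 36 mm of one end sticking out in front of the roof (store's -x side): only this end can be taken at first, and the bar cannot be lifted until its far end is out from under the roof. Origin: its centre; its x is its axis, at first along the store's x
- chock_a: one of two identical, interchangeable black rubber wedge chocks, 48 x 26 (its y) x 34 high, 60 g, flat on the bench. Origin: underside, centre of its upright block (x -11 to 11), to be gripped across the 26 mm width. A 45-degree slope falls from the block towards its +x; z up
- chock_b: one of two identical, interchangeable black rubber wedge chocks, 48 x 26 (its y) x 34 high, 60 g, flat on the bench. Origin: underside, centre of its upright block (x -11 to 11), to be gripped across the 26 mm width. A 45-degree slope falls from the block towards its +x; z up
- chock_a_toe (a point): toe of chock_a: where the planes of its sloping face and its underside meet, mid-width, 37 mm along +x from its origin (the solid begins 2 to 4 mm short of it)
- chock_b_toe (a point): toe of chock_b, likewise 37 mm along +x from its origin
- beaker: bystander: clear glass beaker, 64 diameter x 85 high, upright beyond the rack. Origin: centre of its underside
- jar: bystander: closed amber jar, 52 diameter x 85 high, standing near the rack's -y end. Origin: centre of its underside
- slide_box: bystander: grey plastic box 70 x 100 x 35 high, beyond the rack. Origin: centre of its underside
Things that resemble listed ones, but are neither listed nor needed, are in the scene too. What is shaped like the chock_b but purple or white is not meant.

How it is judged (in metres and radians):
On the way, in this order (a step that is already met when the one before it is completed fails the run):
1. the short bar lies in the low V-cradles and is chocked by a wedge on the base plate, the high cradles still empty (x of short_bar in the frame of rack between -0.004 and 0.004 m and y of short_bar in the frame of rack between -0.014 and 0.014 m and z of short_bar in the frame of rack between 0.024 and 0.032 m and angle between the x axis of short_bar and the y axis of rack, either way round below 0.06 rad and ((x of chock_a_toe in the frame of rack between -0.005 and 0.006 m and x of chock_a in the frame of rack below -0.025 m and y of chock_a in the frame of rack between -0.019 and 0.019 m and z of chock_a in the frame of rack between 0.007 and 0.014 m and angle between the x axis of chock_a and the x axis of rack, either way round below 0.15 rad and angle between chock_a's own z axis and vertical below 0.1 rad) or (x of chock_b_toe in the frame of rack between -0.005 and 0.006 m and x of chock_b in the frame of rack below -0.025 m and y of chock_b in the frame of rack between -0.019 and 0.019 m and z of chock_b in the frame of rack between 0.007 and 0.014 m and angle between the x axis of chock_b and the x axis of rack, either way round below 0.15 rad and angle between chock_b's own z axis and vertical below 0.1 rad)) and not (x of long_bar in the frame of rack between -0.004 and 0.004 m and y of long_bar in the frame of rack between -0.012 and 0.012 m and z of long_bar in the frame of rack between 0.074 and 0.082 m and angle between the x axis of long_bar and the y axis of rack, either way round below 0.06 rad)), for 0.2 s.
2. the long bar lies in the high V-cradles (x of long_bar in the frame of rack between -0.004 and 0.004 m and y of long_bar in the frame of rack between -0.012 and 0.012 m and z of long_bar in the frame of rack between 0.074 and 0.082 m and angle between the x axis of long_bar and the y axis of rack, either way round below 0.06 rad), for 0.2 s.
At the end, for the whole second after the job is handed in: Short bar seated in the low V's, long bar in the high V's (4 mm, 3 degrees; along the rack 14 and 12 mm); one chock flat on the base between the low V's, the other flat on the ledge, square within 8 degrees, slope to the bar and within 6 mm of touching; all at rest (all of step 2 and x of short_bar in the frame of rack between -0.004 and 0.004 m and y of short_bar in the frame of rack between -0.014 and 0.014 m and z of short_bar in the frame of rack between 0.024 and 0.032 m and angle between the x axis of short_bar and the y axis of rack, either way round below 0.06 rad and linear speed of each of short_bar, long_bar, chock_a, chock_b below 0.02 m/s and (((x of chock_a_toe in the frame of rack between -0.005 and 0.006 m and x of chock_a in the frame of rack below -0.025 m and y of chock_a in the frame of rack between -0.019 and 0.019 m and z of chock_a in the frame of rack between 0.007 and 0.014 m and angle between the x axis of chock_a and the x axis of rack, either way round below 0.15 rad and angle between chock_a's own z axis and vertical below 0.1 rad) and (x of chock_b_toe in the frame of rack between -0.005 and 0.006 m and x of chock_b in the frame of rack below -0.025 m and y of chock_b in the frame of rack between 0.038 and 0.065 m and z of chock_b in the frame of rack between 0.057 and 0.064 m and angle between the x axis of chock_b and the x axis of rack, either way round below 0.15 rad and angle between chock_b's own z axis and vertical below 0.1 rad)) or ((x of chock_b_toe in the frame of rack between -0.005 and 0.006 m and x of chock_b in the frame of rack below -0.025 m and y of chock_b in the frame of rack between -0.019 and 0.019 m and z of chock_b in the frame of rack between 0.007 and 0.014 m and angle between the x axis of chock_b and the x axis of rack, either way round below 0.15 rad and angle between chock_b's own z axis and vertical below 0.1 rad) and (x of chock_a_toe in the frame of rack between -0.005 and 0.006 m and x of chock_a in the frame of rack below -0.025 m and y of chock_a in the frame of rack between 0.038 and 0.065 m and z of chock_a in the frame of rack between 0.057 and 0.064 m and angle between the x axis of chock_a and the x axis of rack, either way round below 0.15 rad and angle between chock_a's own z axis and vertical below 0.1 rad)))).
It fails at once if a bar is dropped or thrown (moves faster than 0.6 m/s out of the fingers) ((contact force between the fingers and short_bar below 0.1 N and linear speed of short_bar above 0.6 m/s) or (contact force between the fingers and long_bar below 0.1 N and linear speed of long_bar above 0.6 m/s)).
It fails at once if the beaker, the jar or the slide box is shifted by more than 2 cm (distance of any of beaker, jar, slide_box from where it was at the start of the episode above 0.02 m).
It also fails if it takes over 72 s, if anything falls off the work surface, if the arm or the gripper's body presses on something with over 40 N, if the wrist force passes 120 N, or if a joint passes its speed limit or range.

## Robot

A 6-joint arm with a two-finger parallel gripper is mounted at the origin on the work surface. World frame = base frame: x ahead of the robot, y to its left, z up, the work surface at z = 0. Lengths are in mm, angles in rad, forces in N, time in s.
With the tool pointing down it reaches from about 350 to 775 mm from the base axis. Payload 7.3 kg.
Tool frame: the origin (TCP) lies midway between the tips of the shut fingers; the grasp point (between the pads) lies 19 mm behind it; z points along the fingers, y is the direction in which the jaws open and shut (so a half turn about z gives the same grasp; the last joint's range is limited). The gripper opens to 92 mm and grips with 3 to 60 N. Pads are 19 mm wide; open, the fingers measure 130 mm over their backs; the gripper's body (75 mm by 190 mm) begins 47 mm behind the grasp point.
Start: joints at [-1.307, 0.342, 1.524, -0, 1.275, -0.146], TCP at [209.197, -481.541, 226.741] pointing down, gripper open.
Joint ranges: [-2.53, 2.53], [-0.77, 2.02], [0.04, 2.7], [-1, 4.14], [0.28, 2.66], [-3.11, 3.11]. Speed limits (rad/s): [2.57, 2.57, 3.14, 3.14, 3.14, 3.14].

## Interface

Orientations are given as [roll, pitch, yaw] about the fixed x, y, z axes, in that order (R = Rz(yaw) Ry(pitch) Rx(roll)).
In Python, from plant import sensors, imaging, ticket gives the robot as it stands. The module is installed in compiled form; this text tells all that it offers.
- The arm moves only by the tool arm_command, never from a script. Its argument "increments" is one flat list of numbers, 5 for each row, row after row: the closure, from 0 (fully open) to 1 (shut), then the shift along the tool's x, y, z in mm, then the turn about the tool's z in degrees. In form: [hand, dx, dy, dz, spin, hand, dx, dy, dz, spin, ...]. A call has 1 to 20 rows; each row is the pose to reach, as a shift and turn from the pose commanded when the call began, along the tool's axes at that moment; what a row does not reach only later rows make up. A row lasts 1/8 s, in which the tool goes at most 62.5 mm and 10.7 degrees, less where a joint would pass 70% of its speed; a pose out of reach is approached as far as the arm can. A call with a gripper value outside its range is refused whole. The fingers move at their own pace and stop on an object; the grip force is fixed at half the most. Time passes only in rows, so rows that repeat a pose let the fingers close. It gives the time, the measured TCP pose, the force and the opening at its end, in the units of the state.
- sensors.get_obs(): the state, without advancing time (a new reading comes with each control period).
- imaging.capture(name): name is "scene" or "top" or "wrist"; returns the picture (420x560x3 uint8, blue, green, red); there is no depth.
- imaging.calibration(name): a dict with "fx", "fy", "cx", "cy" (pixels), "world_to_cam" (4x4, takes a point from world to camera coordinates); the wrist camera has in their place "hand_eye" (4x4, takes a point from camera to tool coordinates, whose origin is the TCP and whose axes are the flange's). Camera axes: x right, y down, z forward; pixel columns grow to the right and rows downward; lengths in mm; the calibration is good to about 2 mm. A picture is of the moment at which its call begins: read the wrist's pose just before it. calibration takes no time and is no camera call.
- ticket.close_job(): hands the job in, once; it reports no verdict.
The state is a dict: "time": time; "joint_positions": joint angles; "dq": joint speeds; "tau": joint torques, N m; "tool_pos": TCP position; "tcp_rot": TCP orientation; "contact_force": force on the tool from outside, world axes, zero at the start; "moment": the same for the moment, N m; "grip_width": finger opening in mm.
Only numpy, scipy, OpenCV 4.12 (cv2) and the standard library are available. Lean on these libraries where they do the work, as an engineer would, in place of code of your own. Each camera call takes 0.05 s, during which the arm holds its last target. There are 200 camera calls.

## Working session

There is one attempt and no reset: what is moved stays moved. The work goes in short steps, Python scripts to look and compute and a tool call to move; the robot and the scene stay as the last step left them, time stands still between calls to the robot, and variables do not carry over. Pictures are saved under pics/ and viewed, about 8 in all and at most 12, crops included, and the job is handed in when it is done.

Besides the shell and the picture viewer there is one more tool, called after ">>>" by a JSON object that holds its "fn" and its "kwargs", one argument or row to a line. arm_command: Moves the arm, as the interface text tells. Its arguments: {"type":"object","properties":{"increments":{"type":"array","items":{"type":"number"}}},"required":["increments"]}

```bash
mkdir -p pics; python3 - <<'E'
from plant import sensors, imaging
import cv2, numpy as np
o=sensors.get_obs(); print(o)
for n in ("top","scene"):
    cv2.imwrite(f"pics/{n}0.png",imaging.capture(n))
    c=imaging.calibration(n); print(n,c)
print(imaging.calibration("wrist"))
E
```

```text
{'time': 0.0, 'joint_positions': array([-1.30702725e+00,  3.42708581e-01,  1.52502322e+00, -2.00630325e-05,
        1.27538531e+00, -1.45987652e-01]), 'dq': array([-0.00023817,  0.00121137, -0.00040448,  0.00015859, -0.00063674,
       -0.00043727]), 'tau': array([ 2.21046874e-03, -4.31241095e+01, -2.44217509e+01,  7.19470507e-02,
        5.59643924e-02, -1.47106834e-04]), 'tool_pos': array([ 209.06614988, -481.13298331,  226.05013361]), 'tcp_rot': array([-3.14008162e+00, -2.02781420e-04,  4.09762429e-01]), 'contact_force': array([ 0.07695352,  1.21488043, -0.18093519]), 'moment': array([-0.00770705, -0.04533223, -0.00315934]), 'grip_width': 91.89595711404837}
top {'fx': 419.32698742464873, 'fy': 419.32698742464873, 'cx': 278.66458494775026, 'cy': 207.28596788308002, 'world_to_cam': array([[ 2.00834912e-02, -9.99788592e-01,  4.40728257e-03,
        -5.08525241e+01],
       [-9.95424156e-01, -2.04073280e-02, -9.33503693e-02,
         6.06390495e+02],
       [ 9.34205751e-02, -2.51231421e-03, -9.95623566e-01,
         8.88484898e+02],
       [ 0.00000000e+00,  0.00000000e+00,  0.000000
[... 255 characters left out ...]
.60137389e-01,  1.48549283e-01, -7.36309540e-01,
        -2.99826256e+02],
       [-7.20410345e-01, -1.52323443e-01, -6.76613999e-01,
         1.75670337e+03],
       [ 0.00000000e+00,  0.00000000e+00,  0.00000000e+00,
         1.00000000e+00]])}
{'fx': 296.749726219703, 'fy': 296.749726219703, 'cx': 282.14707818629716, 'cy': 213.5768280150863, 'hand_eye': array([[ 2.05471096e-04, -9.51410789e-01, -3.07924451e-01,
         8.36848918e+01],
       [ 9.99999931e-01,  1.00613218e-04,  3.56407488e-04,
        -5.60171684e-01],
       [-3.08108660e-04, -3.07924503e-01,  9.51410745e-01,
        -1.58417709e+02],
       [ 0.00000000e+00,  0.00000000e+00,  0.00000000e+00,
         1.00000000e+00]])}
```

View pics/top0.png

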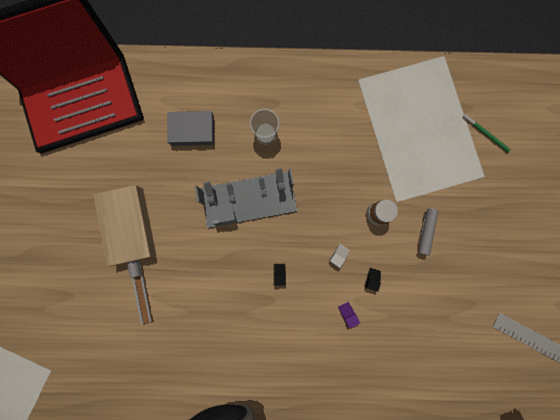

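View pics/scene0.png

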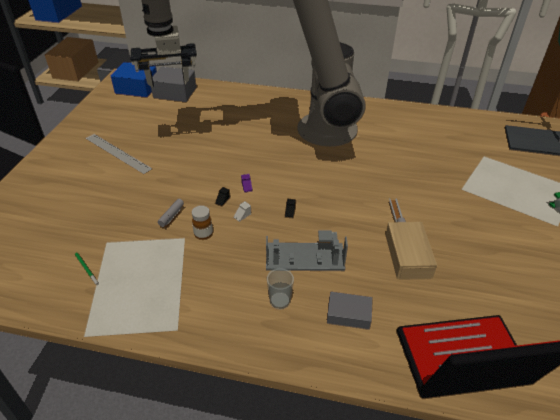

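The top view shows the rack at about (250,200) with its ledge at lower left. The short bar is at (428,232), the black chocks at (280,275) and (373,280), and the store at (125,225) with its runner pointing down to (147,320). The scene view agrees. Next I'll measure from the top view.

```bash
cat > h.py <<'E'
import numpy as np, cv2
from plant import sensors, imaging
from scipy.spatial.transform import Rotation as R
def cam(name,obs=None):
    c=imaging.calibration(name); K=np.array([[c['fx'],0,c['cx']],[0,c['fy'],c['cy']],[0,0,1]])
    if name=='wrist':
        o=obs or sensors.get_obs(); T=np.eye(4); T[:3,:3]=R.from_euler('xyz',o['tcp_rot']).as_matrix(); T[:3,3]=o['tool_pos']
        return K,T@c['hand_eye']
    return K,np.linalg.inv(c['world_to_cam'])
def plane(C,uv,z):
    K,T=C; uv=np.atleast_2d(uv).astype(float)
    d=(T[:3,:3]@np.linalg.inv(K)@np.c_[uv,np.ones(len(uv))].T).T; o=T[:3,3]
    return o+d*((z-o[2])/d[:,2:3])
def proj(C,p):
    K,T=C; q=np.atleast_2d(p)@np.eye(3); W=np.linalg.inv(T); q=(W[:3,:3]@q.T).T+W[:3,3]; q=(K@q.T).T; return q[:,:2]/q[:,2:]
def totool(p,o=None):
    o=o or sensors.get_obs(); return R.from_euler('xyz',o['tcp_rot']).as_matrix().T@(np.asarray(p)-o['tool_pos'])
E
python3 - <<'E'
from h import *
C=cam('top'); im=cv2.imread('pics/top0.png')
def rects(m,box,z,amin=40):
    x0,y0,x1,y1=box; mm=np.zeros_like(m); mm[y0:y1,x0:x1]=m[y0:y1,x0:x1]
    for c in cv2.findContours(mm,cv2.RETR_EXTERNAL,cv2.CHAIN_APPROX_NONE)[0]:
        if cv2.contourArea(c)>amin:
            r=cv2.minAreaRect(c); b=cv2.boxPoints(r); print(np.round(r[0],1),np.round(plane(C,b,z)[:,:2]).tolist(), np.round(plane(C,[r[0]],z)[0]))
hsv=cv2.cvtColor(im,cv2.COLOR_BGR2HSV)
blk=((hsv[...,2]<45)*255).astype(np.uint8)
print('chocks'); rects(blk,(260,255,400,300),17)
grey=((hsv[...,1]<50)*255).astype(np.uint8)
print('bar'); rects(grey,(412,200,445,265),24)
print('rack'); rects(grey,(190,160,305,235),10,200)
a=cv2.resize(im[160:310,190:440],None,fx=3.2,fy=3.2,interpolation=cv2.INTER_CUBIC)[:, :]
cv2.imwrite('pics/c1.png',np.clip(a*1.6,0,255).astype(np.uint8))
E
```

```text
chocks
[373.5 279.4] [[437.0, -228.0], [480.0, -241.0], [472.0, -269.0], [429.0, -257.0]] [ 455. -249.   17.]
[279.  274.5] [[484.0, -31.0], [484.0, -53.0], [439.0, -54.0], [438.0, -32.0]] [461. -42.  17.]
bar
[427.5 231.2] [[515.0, -342.0], [614.0, -362.0], [610.0, -389.0], [510.0, -368.0]] [ 562. -365.   24.]
rack
[246.1 197.4] [[657.0, 152.0], [703.0, -62.0], [602.0, -83.0], [558.0, 130.0]] [630.  35.  10.]
```

View pics/c1.png

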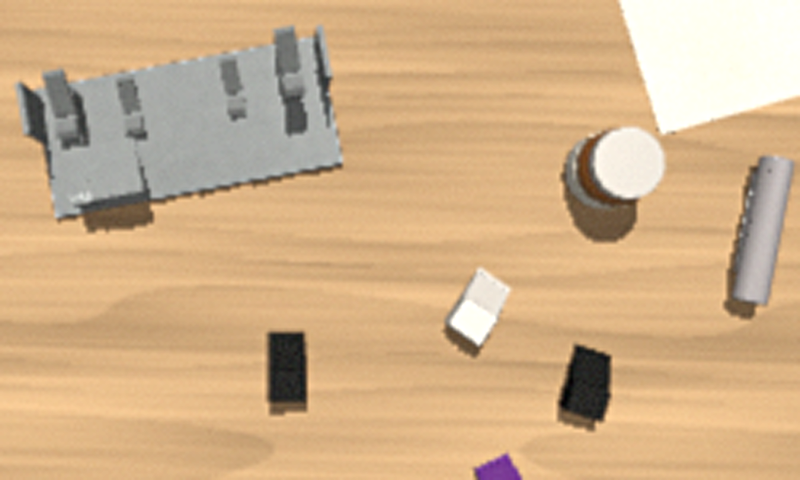

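The crop shows the rack with four cradles, the ledge at its +y/-x corner, and the end plates. The block end of chock_a (left) is hard to make out. The jar lid is at crop (628,160), close to the short bar. Next come the jar, rack and store numbers, and an enlarged scene crop for the wedge directions and the rack's shape.

```bash
python3 - <<'E'
from h import *
C=cam('top'); im=cv2.imread('pics/top0.png')
jar=plane(C,[(386.2,210.2)],85)[0]; print('jar',jar)
bar=np.array([562,-365]); a=np.array([99,-20.5]);a/=np.linalg.norm(a); n=np.array([-a[1],a[0]])
print('jar along/perp bar',(jar[:2]-bar)@a,(jar[:2]-bar)@n)
P=lambda u,v,z:plane(C,[(190+u/3.2,160+v/3.2)],z)[0].round(1)
print('base -x-y corner',P(342,163,10),'ledge corners',P(57,217,60),P(147,200,60),P(138,145,60))
print('endplates tops', P(20,83,86),P(45,141,86),P(318,28,86),P(330,78,86))
print('hi cradle -x tops',P(68,128,72),P(292,86,72),'low',P(136,124,22),P(237,106,22))
print('store: bar end/mouth',plane(C,[(135,264),(137,276)],24),'runner end',plane(C,[(146,322)],20),'roof',plane(C,[(97,193),(137,186),(150,259),(108,266)],50))
s=cv2.imread('pics/scene0.png')
A=cv2.resize(s[165:280,190:360],None,fx=4.2,fy=4.2,interpolation=cv2.INTER_CUBIC)
cv2.imwrite('pics/c2.png',np.clip(A*1.8,0,255).astype(np.uint8))
B=cv2.resize(im[180:330,85:170],None,fx=4,fy=4,interpolation=cv2.INTER_CUBIC)
cv2.imwrite('pics/c3.png',np.clip(B*1.5,0,255).astype(np.uint8))
E
```

```text
jar [ 600.51196596 -259.173257     85.        ]
jar along/perp bar 16.2535428632812 111.43739677832791
base -x-y corner [601.7 -79.3  10. ] ledge corners [558.  109.4  60. ] [570.4  50.7  60. ] [606.6  57.7  60. ]
endplates tops [642.5 132.   86. ] [605.4 114.6  86. ] [682.3 -58.9  86. ] [649.9 -67.2  86. ]
hi cradle -x tops [615.6 102.4  72. ] [646.2 -43.   72. ] low [624.7  63.6  22. ] [638.7  -5.7  22. ]
store: bar end/mouth [[477.94029211 270.18878347  24.        ]
 [452.327675   264.53621213  24.        ]] runner end [[354.70632237 241.49676587  20.        ]] roof [[627.98736113 350.43962053  50.        ]
 [644.84703956 265.84718824  50.        ]
 [490.2516844  230.48225422  50.        ]
 [473.88010428 317.99429291  50.        ]]
```

View pics/c2.png

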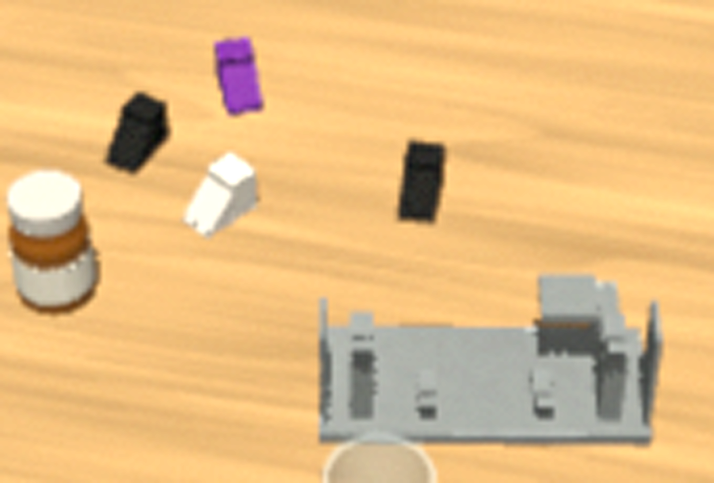

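The scene crop shows both black wedges with the block towards the robot, so each slope falls towards world +x. It also shows the low cradles are short. Because the jar is close to the short bar, I'll grip the bar's near end first, slide it clear along the rest, then regrip. First I'll hover and look.

>>> {"fn": "arm_command", "kwargs": {
  "increments": [0.45,333,8,100,35,0.45,333,8,100,35,0.45,333,8,100,35,0.45,333,8,100,35,0.45,333,8,100,35,0.45,333,8,100,35,0.45,333,8,100,35,0.45,333,8,100,35,0.45,333,8,100,35]
}}

```text
time: 1.23
tool_pos: [516.9, -357.1, 127.2]
tcp_rot: [3.141, -0.0, -0.203]
contact_force: [-0.0, -0.5, -0.5]
grip_width: 50.5
```

```bash
python3 - <<'E'
from h import *
o=sensors.get_obs(); print(o['time'],o['tool_pos'],o['tcp_rot'],o['grip_width'],o['contact_force'])
im=imaging.capture('wrist'); cv2.imwrite('pics/w1.png',im)
C=cam('wrist',o); print(proj(C,[[562,-365,24],[600,-259,85],[455,-249,17]]))
np.save('C1.npy',np.array(C,dtype=object),allow_pickle=True)
E
```

```text
1.225 [ 516.89039809 -357.07121117  127.2272183 ] [ 3.14117085e+00 -2.80020375e-04 -2.02583505e-01] 50.53833785602455 [-0.0015843  -0.49612365 -0.49049061]
[[280.92367804 162.65353667]
 [113.12477034 151.8616769 ]
 [191.90227033 286.2881065 ]]
```

View pics/w1.png

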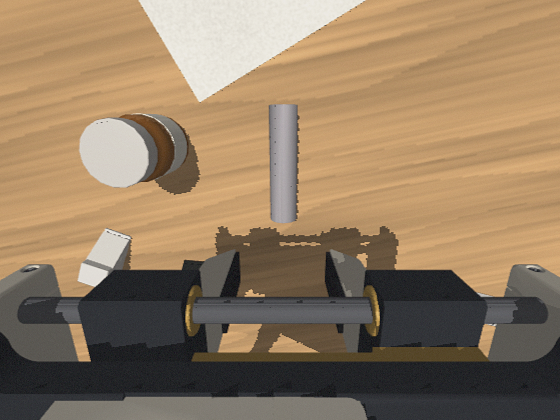

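The wrist view shows the bar running from (283,104) to (284,222), in line with the tool's x axis. The jar lid is at (118,152).

```bash
python3 - <<'E'
from h import *
o=sensors.get_obs(); C=cam('wrist',o)
im=cv2.imread('pics/w1.png'); h=cv2.cvtColor(im,cv2.COLOR_BGR2HSV)
m=(h[...,1]<45)[:, 255:310]
for r in (115,150,185,205):
    c=np.where(m[r])[0]+255; print(r,c.min(),c.max(), totool(plane(C,[((c.min()+c.max())/2,r)],24)[0],o).round(1))
print('far',totool(plane(C,[(283.5,104)],34)[0],o),'near',totool(plane(C,[(284,222)],14)[0],o))
print('jar',totool(plane(C,[(118,152)],85)[0],o))
E
```

```text
115 269 297 [ 85.5   0.4 103.4]
150 270 296 [ 56.7   0.5 103.4]
185 270 296 [ 25.7   0.5 103.4]
205 271 295 [  7.    0.5 103.4]
far [93.69943757  0.78289202 93.41181173] near [-13.10416899   1.5397464  113.35321858]
jar [  61.56104127 -109.65204402   42.33440886]
```

>>> {"fn": "arm_command", "kwargs": {
  "increments": [0.45,-2,0.5,60,0,0.45,-2,0.5,105,0,0.45,-2,0.5,116,0,0.45,-2,0.5,116,0,1,-2,0.5,116,0,1,-2,0.5,116,0,1,-2,0.5,116,0,1,-8,0.5,116,0,1,-16,0.5,116,0,1,-24,0.5,116,0,1,-32,0.5,116,0,1,-32,0.5,116,0,0.45,-32,0.5,116,0,0.45,-32,0.5,116,0,0.45,-16,0.5,116,0,0.45,0,0.5,116,0,0.45,0,0.5,116,0,1,0,0.5,116,0,1,0,0.5,116,0,1,0,0.5,116,0]
}}

```text
time: 3.78
tool_pos: [517.3, -356.8, 10.8]
tcp_rot: [3.141, 0.0, -0.201]
contact_force: [-4.8, -6.0, 0.4]
grip_width: 25.3
```

```bash
python3 - <<'E'
from h import *
o=sensors.get_obs(); print(o['time'],o['tool_pos'],o['tcp_rot'],o['grip_width'],o['contact_force'])
C=cam('wrist',o); im=imaging.capture('wrist'); cv2.imwrite('pics/w2.png',im)
h=cv2.cvtColor(im,cv2.COLOR_BGR2HSV); m=(h[...,1]<45)
for c in (278,282,286):
    r=np.where(~m[:200,c])[0]; print(c,r.max(), totool(plane(C,[(c,r.max())],24+10)[0],o).round(1))
t=imaging.capture('top'); cv2.imwrite('pics/t2.png',t)
E
```

```text
3.775 [ 517.32509334 -356.79033766   10.78457373] [ 3.14139339e+00  2.17422497e-04 -2.01229461e-01] 25.25914171232933 [-4.80826527 -5.99241805  0.38675962]
278 167 [ 62.   -2.3 -23.2]
282 166 [ 62.4  -0.4 -23.2]
286 166 [ 62.4   1.4 -23.2]
```

Gripped at 12 mm off the bar's centre. Now lift it and go to a viewing pose beside the rack.

>>> {"fn": "arm_command", "kwargs": {
  "increments": [1,0,0,-15,0,1,0,0,-50,0,1,0,0,-90,0,1,3,-20,-130,-5,1,6,-50,-149,-15,1,9,-90,-149,-25,1,12,-130,-149,-35,1,14,-165,-149,-45,1,16,-200,-149,-55,1,18,-235,-149,-65,1,20,-265,-149,-75,1,22,-290,-149,-85,1,23,-305,-149,-95,1,23,-309,-149,-104,1,23,-309,-149,-110,1,23,-309,-149,-113.5,1,23,-309,-149,-113.5,1,23,-309,-149,-113.5]
}}

```text
time: 6.12
tool_pos: [601.8, -58.3, 160.0]
tcp_rot: [3.142, -0.0, 1.779]
contact_force: [0.1, -0.2, -3.4]
grip_width: 23.5
```

```bash
python3 - <<'E'
from h import *
import pickle
o=sensors.get_obs(); print(o['time'],o['tool_pos'],o['tcp_rot'],o['grip_width'],o['contact_force'])
C=cam('wrist',o); im=imaging.capture('wrist'); cv2.imwrite('pics/w3.png',np.clip(im*1.4,0,255).astype(np.uint8)); pickle.dump(o,open('o3.pkl','wb'))
E
```

```text
6.125 [601.83801872 -58.31480912 159.98848961] [ 3.14152779e+00 -1.45932932e-04  1.77873106e+00] 23.479173003867942 [ 0.14949226 -0.19964223 -3.44976116]
```

View pics/w3.png

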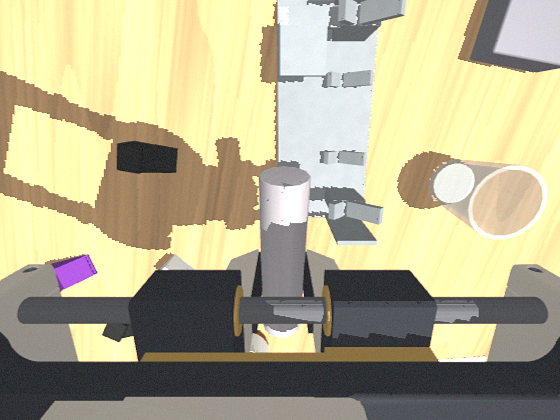

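The rack shows clearly: base -x edge at column 277, ledge edge at row 80, low cradles at rows 158 and 78, high cradles at rows 210 and 13. I'll zoom in for the corners.

```bash
python3 - <<'E'
import cv2
im=cv2.imread('pics/w3.png'); cv2.imwrite('pics/c4.png',cv2.resize((im[55:245,270:400]/1.4*1.0).clip(0,255).astype('uint8'),None,fx=4,fy=4*0.78,interpolation=cv2.INTER_CUBIC))
E
```

```text
(no output)
```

View pics/c4.png

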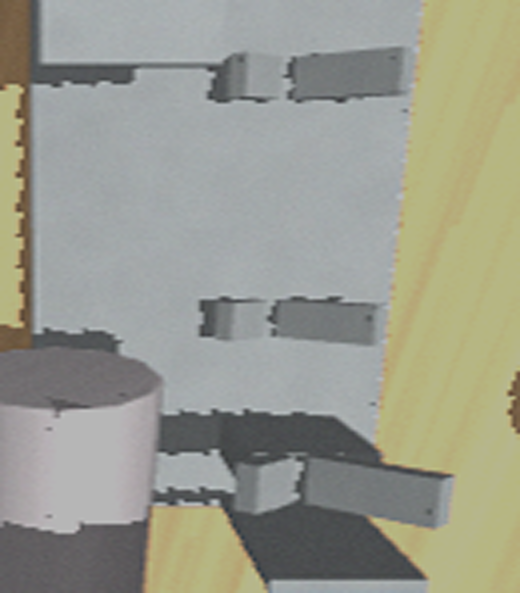

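The crop shows the V-bottoms of the low cradles at crop (271,320) and (288,77), and of the -y high cradle at (302,484). I'll compute the rack pose from these.

```bash
python3 - <<'E'
from h import *
import pickle
o=pickle.load(open('o3.pkl','rb')); C=cam('wrist',o)
P=lambda u,v,z:plane(C,[(270+u/4,55+v/3.12)],z)[0]
lo=P(271,320,11); hi=P(288,77,11); hh=P(302,484,61)
print(lo,hi,hh, 'low sep',np.linalg.norm(hi-lo))
from scipy.optimize import least_squares
obs=[((0,-36),lo),((0,36),hi),((0,-76),hh),((-61,None),P(33,120,10)),((-61,None),P(32,300,10)),((31,None),P(410,110,10)),((31,None),P(382,400,10)),((None,34),P(100,66,60)),((None,34),P(200,66,60))]
# right edge plate
def res(p):
    c,s=np.cos(p[2]),np.sin(p[2]); r=[]
    for (x,y),w in obs:
        d=w[:2]-p[:2]; X=c*d[0]+s*d[1]; Y=-s*d[0]+c*d[1]
        if x is not None: r.append(X-x)
        if y is not None: r.append(Y-y)
    return r
s=least_squares(res,[644,32,.21],loss='soft_l1'); print(s.x,np.degrees(s.x[2]),np.round(res(s.x),1))
# bar in tool frame: far end
print('bar end tool', totool(plane(C,[(284,170)],160+13+12)[0],o), 'low edge', totool(plane(C,[(284.5,185)],160+13+12)[0],o))
E
```

```text
[648.03548187  -2.30328572  11.        ] [632.70821587  69.36905413  11.        ] [656.99505234 -42.25922388  61.        ] low sep 73.29290130397246
[6.40360651e+02 3.32167897e+01 2.12504147e-01] 12.175590754111095 [ 0.  -0.3  0.1  1.   0.3 -1.3  0.5 -0.3 -0.8 -0.   0.3  0.2]
bar end tool [ 61.75287259   0.64221533 -25.00245727] low edge [ 54.85654563   0.88599996 -25.00344786]
```

>>> {"fn": "arm_command", "kwargs": {
  "increments": [1,20,16,0,-0.3,1,50,40,0,-0.3,1,66,53,10,-0.3,1,69.3,56,40,-0.3,1,69.3,56,75,-0.3,1,69.3,56,105,-0.3,1,69.3,56,125,-0.3,1,69.3,56,135,-0.3,1,69.3,56,140,-0.3,1,69.3,56,143,-0.3,1,69.3,56,144.5,-0.3,1,69.3,56,145.5,-0.3,1,69.3,56,145.5,-0.3]
}}

```text
time: 7.8
tool_pos: [642.5, 21.8, 17.5]
tcp_rot: [3.14, -0.0, 1.785]
contact_force: [-7.3, 4.0, 14.9]
grip_width: 23.4
```

The bar touches the +x flank about 3 mm high. I'll shift 2.5 mm towards -x, settle it, then release.

>>> {"fn": "arm_command", "kwargs": {
  "increments": [1,0,-1.5,0,0,1,0,-2.5,0,0,1,0,-2.5,0,0]
}}

```text
time: 8.18
tool_pos: [642.4, 21.7, 17.6]
tcp_rot: [3.134, 0.0, 1.785]
contact_force: [0.6, 6.2, 8.7]
grip_width: 23.7
```

>>> {"fn": "arm_command", "kwargs": {
  "increments": [0.62,0,0,0,0,0.62,0,0,0,0,0.62,0,0,0,0]
}}

```text
time: 8.55
tool_pos: [639.8, 20.1, 14.1]
tcp_rot: [-3.141, 0.0, 1.785]
contact_force: [-0.8, -0.3, -0.2]
grip_width: 34.9
```

```bash
python3 - <<'E'
from h import *
o=sensors.get_obs(); print(o['time'],o['tool_pos'],o['tcp_rot'],o['grip_width'],o['contact_force'])
E
```

```text
8.55 [639.80113419  20.06502954  14.13906456] [-3.14128483e+00  1.80341484e-04  1.78484989e+00] 34.946404718398774 [-0.75315659 -0.3106642  -0.18733639]
```

>>> {"fn": "arm_command", "kwargs": {
  "increments": [0.62,0,0,-30,0,0.62,0,0,-80,0,0.62,0,0,-135,0,0.5,-45,-36,-146,0,0.5,-69,-54,-146,0,0.5,-69,-54,-146,0,0.5,-69,-54,-146,0]
}}

```text
time: 9.43
tool_pos: [602.0, -58.2, 160.0]
tcp_rot: [-3.141, -0.0, 1.785]
contact_force: [-0.2, 0.6, -0.8]
grip_width: 46.3
```

```bash
python3 - <<'E'
from h import *
import pickle
o=sensors.get_obs(); print(o['time'],o['tool_pos'],o['tcp_rot'],o['grip_width'],o['contact_force'])
C=cam('wrist',o); im=imaging.capture('wrist'); pickle.dump(o,open('o4.pkl','wb'));cv2.imwrite('pics/w4.png',im)
c=cv2.resize(im[0:245,0:400],None,fx=2,fy=2,interpolation=cv2.INTER_CUBIC); cv2.imwrite('pics/c5.png',c)
rk=np.array([640.0,33.1]);Y=.2125;
for y in (-50,50):
    print(proj(C,[[rk[0]-y*np.sin(Y),rk[1]+y*np.cos(Y),28],[rk[0]-y*np.sin(Y),rk[1]+y*np.cos(Y),40]]).round(1).tolist())
E
```

```text
9.425 [601.9786754  -58.22987487 159.99820677] [-3.14148926e+00 -3.59179966e-04  1.78476900e+00] 46.3083539467182 [-0.2258444   0.57793475 -0.77775713]
[[339.7, 174.2], [342.0, 176.5]]
[[346.7, 61.8], [349.6, 59.2]]
```

View pics/c5.png

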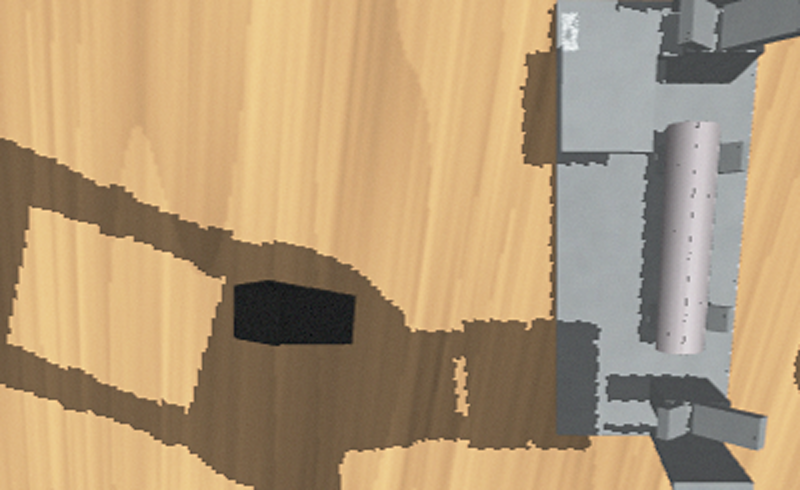

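The short bar is seated: its ends at (346,61) and (340,176) match the prediction. The near chock's silhouette runs from top-rear edge (117,156) to toe (177,160). I'll measure both chocks.

```bash
python3 - <<'E'
from h import *
import pickle
o=pickle.load(open('o4.pkl','rb')); C=cam('wrist',o)
P=lambda u,v,z:plane(C,[(u/2,v/2)],z)[0]
r=(P(234,287,34)+P(234,338,34))/2; t=(P(355,295,2)+P(353,345,2))/2
print('rear top',r,'toe',t,'corners',P(234,287,34),P(234,338,34),P(355,295,2),P(353,345,2)); d=t-r; print('len',np.hypot(*d[:2]),'yaw',np.degrees(np.arctan2(d[1],d[0])))
a=d[:2]/np.hypot(*d[:2]); org=r[:2]+11*a; print('origin',org, 'tool',totool([*org,0]), 'toe-based', t[:2]-34*a)
E
```

```text
rear top [438.14393144 -43.45635702  34.        ] toe [484.03501298 -41.50520354   2.        ] corners [437.60143792 -31.33014799  34.        ] [438.68642495 -55.58256605  34.        ] [483.15760068 -28.24022698   2.        ] [484.91242528 -54.77018011   2.        ]
len 45.93254146267287 yaw 2.4345813216443473
origin [449.13400255 -42.9890916 ] tool [  47.02791641 -146.22379322  159.95297783] toe-based [450.06570228 -42.94947848]
```

>>> {"fn": "arm_command", "kwargs": {
  "increments": [0.45,20,-50,0,10,0.45,40,-100,0,20,0.45,46.5,-146,10,30,0.45,46.5,-146,20,40,0.45,46.5,-146,30,50,0.45,46.5,-146,40,60,0.45,46.5,-146,50,70,0.45,46.5,-146,60,80,0.45,46.5,-146,70,90,0.45,46.5,-146,90,99.9,0.45,46.5,-146,120,99.9,0.45,46.5,-146,140,99.9,0.45,46.5,-146,146,99.9,0.45,46.5,-146,146,99.9,1,46.5,-146,146,99.9,1,46.5,-146,146,99.9,1,46.5,-146,146,99.9,1,46.5,-146,146,99.9]
}}

```text
time: 11.72
tool_pos: [449.5, -44.2, 14.6]
tcp_rot: [3.141, -0.001, 0.041]
contact_force: [-0.3, 0.1, 5.1]
grip_width: 25.4
```

>>> {"fn": "arm_command", "kwargs": {
  "increments": [1,0,0,-20,0,1,20,-8,-50,-4,1,60,-20,-60,-9.75,1,100,-35,-60,-9.75,1,135,-45,-55,-9.75,1,145.3,-48,-40,-9.75,1,145.3,-48,-25,-9.75,1,145.3,-48,-16,-9.75,1,145.3,-48,-12,-9.75,1,145.3,-48,-10.5,-9.75,1,145.3,-48,-10.5,-9.75]
}}

```text
time: 13.1
tool_pos: [592.6, 9.7, 25.1]
tcp_rot: [3.141, -0.001, 0.212]
contact_force: [0.3, -0.2, -0.4]
grip_width: 25.5
```

>>> {"fn": "arm_command", "kwargs": {
  "increments": [1,4,0,0.7,0,1,8,0,0.7,0,1,11,0,0.7,0,1,13,0,0.7,0,1,14.5,0,0.7,0,1,15.5,0,0.7,0,1,15.5,0,0.7,0]
}}

```text
time: 13.98
tool_pos: [607.7, 13.0, 24.7]
tcp_rot: [3.141, -0.0, 0.212]
contact_force: [-4.3, -0.6, 6.9]
grip_width: 25.5
```

>>> {"fn": "arm_command", "kwargs": {
  "increments": [1,1,0,0,0,1,2,0,0,0,1,2,0,0,0]
}}

```text
time: 14.35
tool_pos: [608.3, 13.2, 24.7]
tcp_rot: [3.142, 0.003, 0.212]
contact_force: [-8.3, -2.6, 9.6]
grip_width: 25.7
```

Contact is made, so it's snug. I'll release, rise, and go to a viewing pose in front of the store.

>>> {"fn": "arm_command", "kwargs": {
  "increments": [1,-1.5,0,0,0,0.58,-1.5,0,0,0,0.58,-1.5,0,0,0,0.58,-1.5,0,-20,0,0.58,-1.5,0,-60,0,0.45,-10,0,-106,0,0.45,-40,-55,-120,0,0.45,-70,-110,-120,0,0.45,-100,-165,-120,0,0.45,-125,-220,-115,0,0.45,-146,-270,-106,0,0.45,-146,-281,-106,0,0.45,-146,-281,-106,0]
}}

```text
time: 15.98
tool_pos: [408.3, 258.1, 130.1]
tcp_rot: [3.141, -0.001, 0.213]
contact_force: [0.3, -0.4, 0.4]
grip_width: 50.2
```

```bash
python3 - <<'E'
from h import *
import pickle
o=sensors.get_obs(); print(o['time'],o['tool_pos'],o['tcp_rot'],o['grip_width'],o['contact_force'])
im=imaging.capture('wrist'); pickle.dump(o,open('o5.pkl','wb'))
t=imaging.capture('top')
a=im[0:250,140:440]; b=cv2.resize(t[165:235,195:305],None,fx=2.7,fy=2.7,interpolation=cv2.INTER_CUBIC)
b=np.clip(b*1.5,0,255).astype(np.uint8)
a=cv2.resize(a,None,fx=1.6,fy=1.6,interpolation=cv2.INTER_CUBIC)
c=np.zeros((400,480+b.shape[1],3),np.uint8); c[:400,:480]=a; c[:b.shape[0],480:]=b; cv2.imwrite('pics/c6.png',c); print(c.shape)
E
```

```text
15.975 [408.31828458 258.06608875 130.14294128] [ 3.14141305e+00 -9.86236621e-04  2.13344593e-01] 50.198855109362945 [ 0.29309362 -0.3889014   0.38123144]
(400, 777, 3)
```

View pics/c6.png

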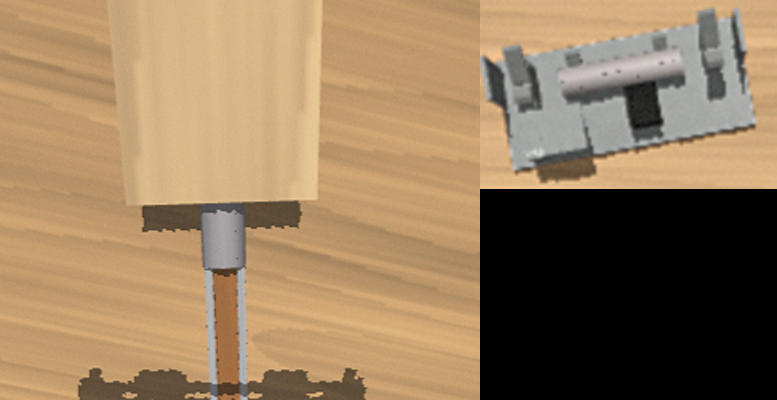

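The right inset shows the first chock square against the seated short bar. On the left, the long bar's free end shows at crop (223,205–270), with the runner continuing to (228,395).

```bash
python3 - <<'E'
from h import *
import pickle
o=pickle.load(open('o5.pkl','rb')); C=cam('wrist',o)
P=lambda u,v,z:totool(plane(C,[(140+u/1.6,v/1.6)],z)[0],o).round(1)
print('roof',P(127,206,50),P(318,199,50))
for y,l,r in ((215,203,244),(235,203,244),(255,203.5,245)): print(P((l+r)/2,y,24))
print('end top',P(223.5,266,34),'end mid',P(224,272,24))
for y,l,r in ((300,206,246),(360,209,246),(395,210,246)): print('runner',P((l+r)/2,y,18))
print('roof L edge',P(127,206,50),P(108,5,50),'R',P(318,199,50),P(322,5,50))
E
```

```text
roof [ 75.3 -49.   80.2] [78.6 43.2 80.2]
[ 69.8  -2.6 106.2]
[ 59.2  -2.6 106.2]
[ 48.4  -2.2 106.2]
end top [43.8 -2.5 96.2] end mid [ 38.9  -2.3 106.2]
runner [ 21.6  -1.3 112.2]
runner [-15.6  -0.4 112.1]
runner [-3.880e+01 -1.000e-01  1.121e+02]
roof L edge [ 75.3 -49.   80.2] [158.4 -51.8  80.3] R [78.6 43.2 80.2] [158.5  40.2  80.3]
```

>>> {"fn": "arm_command", "kwargs": {
  "increments": [0.5,30,-2,40,-1.8,0.5,58,-2.8,80,-1.8,0.5,58,-2.8,110,-1.8,0.5,58,-2.8,119,-1.8,0.5,58,-2.8,119,-1.8,1,58,-2.8,119,-1.8,1,58,-2.8,119,-1.8,1,58,-2.8,119,-1.8,1,54,-2.7,119,-1.8,1,46,-2.4,119,-1.8]
}}

```text
time: 17.32
tool_pos: [454.6, 270.5, 11.9]
tcp_rot: [-3.141, -0.006, 0.243]
contact_force: [6.2, 2.2, 0.3]
grip_width: 23.0
```

>>> {"fn": "arm_command", "kwargs": {
  "increments": [1,-12,0,0,0,1,-24,0,0,0,1,-36,0,0,0,1,-48,0,0,0,1,-60,0,0,0,1,-72,0,0,0,1,-84,0,0,0,1,-96,0,0,0,1,-108,0,0,0,1,-120,0,0,0,1,-130,0,0,0,1,-138,0,0,0,1,-142,0,0,0,1,-142,0,0,0]
}}

```text
time: 19.08
tool_pos: [316.1, 236.1, 11.7]
tcp_rot: [-3.141, -0.005, 0.243]
contact_force: [4.9, 1.5, 1.6]
grip_width: 23.3
```

```bash
python3 - <<'E'
from h import *
import pickle
o=sensors.get_obs(); print(o['time'],o['tool_pos'],o['tcp_rot'],o['grip_width'],o['contact_force'])
C=cam('wrist',o);im=imaging.capture('wrist'); cv2.imwrite('pics/w7.png',im); pickle.dump(o,open('o7.pkl','wb'))
# predicted far end: end is 164 ahead of TCP
T=R.from_euler('xyz',o['tcp_rot']).as_matrix()
print(proj(C,[o['tool_pos']+T@np.array([164,0,-13]),o['tool_pos']+T@np.array([164,0,-24])]))
h=cv2.cvtColor(im,cv2.COLOR_BGR2HSV); print([(r,np.where(h[r,230:340,1]<60)[0][[0,-1]]+230 if (h[r,230:340,1]<60).any() else None) for r in range(0,240,12)])
E
```

```text
19.075 [316.09823466 236.0778398   11.74144414] [-3.14097244 -0.00455768  0.24339494] 23.319082354087122 [4.87008203 1.54095375 1.63880869]
[[ 283.47269472 -103.20465849]
 [ 283.62032641 -125.60614233]]
[(0, array([254, 310])), (12, array([255, 310])), (24, array([255, 309])), (36, array([255, 309])), (48, array([256, 308])), (60, array([256, 308])), (72, array([256, 308])), (84, array([257, 308])), (96, array([257, 307])), (108, array([257, 307])), (120, array([258, 307])), (132, array([258, 306])), (144, array([258, 306])), (156, array([258, 306])), (168, array([259, 305])), (180, array([259, 305])), (192, array([259, 305])), (204, array([259, 305])), (216, array([260, 304])), (228, array([260, 304]))]
```

>>> {"fn": "arm_command", "kwargs": {
  "increments": [0.5,1.5,0,0,0,0.5,1.5,0,0,0,0.5,20,0,0,0,0.5,45,0,0,0,0.5,70,0,0,0,0.5,74,0,0,0,0.5,74,0,0,0]
}}

```text
time: 20.0
tool_pos: [384.9, 252.7, 10.5]
tcp_rot: [3.141, 0.002, 0.243]
contact_force: [-0.3, 0.5, 0.7]
grip_width: 45.6
```

```bash
python3 - <<'E'
from h import *
import pickle
o=sensors.get_obs(); print(o['time'],o['tool_pos'],o['tcp_rot'],o['grip_width'],o['contact_force'])
C=cam('wrist',o);im=imaging.capture('wrist'); t=imaging.capture('top'); cv2.imwrite('pics/w8.png',im); cv2.imwrite('pics/t8.png',t); pickle.dump(o,open('o8.pkl','wb'))
T=R.from_euler('xyz',o['tcp_rot']).as_matrix()
for d in (80,90,98): print(d,proj(C,[o['tool_pos']+T@np.array([d,0,-13]),o['tool_pos']+T@np.array([d,0,-24])]).round().tolist())
a=im[0:250,180:390]; b=cv2.resize(t[240:340,100:190],None,fx=4,fy=4)
c=np.zeros((500,420+360,3),np.uint8); c[:,:420]=cv2.resize(a,None,fx=2,fy=2); c[:400,420:]=np.clip(b*1.5,0,255); cv2.imwrite('pics/c8.png',c)
E
```

```text
20.0 [384.90277756 252.71085423  10.50975024] [3.14115425e+00 2.38441661e-03 2.43079048e-01] 45.610508556583774 [-0.30490834  0.53960596  0.72266735]
80 [[283.0, 126.0], [283.0, 126.0]]
90 [[283.0, 103.0], [283.0, 102.0]]
98 [[283.0, 84.0], [283.0, 81.0]]
```

View pics/c8.png

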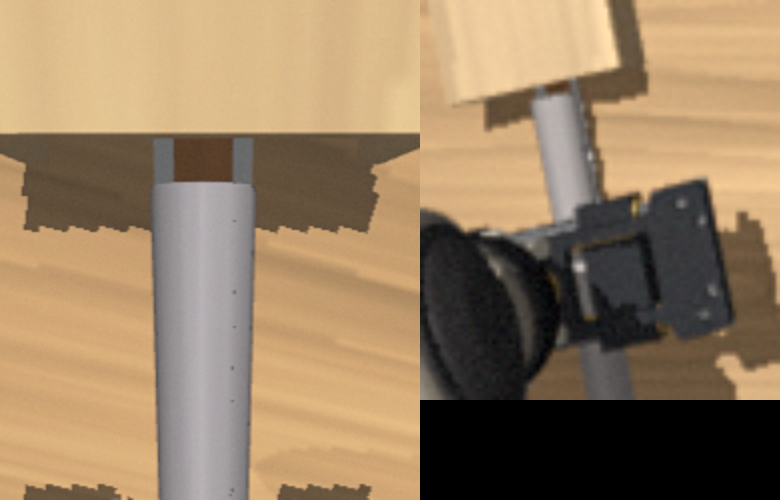

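The bar's far end is clear of the roof by about 10 mm; it's at row 91, about 95 mm ahead of the tool. I'll shift 4 mm to centre the grip, lift, and carry it over the rack.

>>> {"fn": "arm_command", "kwargs": {
  "increments": [0.5,4,0,0,0,0.5,4,0,0,0,1,4,0,0,0,1,4,0,0,0,1,4,0,0,0,1,4,0,-12,0,1,4,0,-40,0,1,4,0,-80,0,1,14,10,-120,-6,1,34,35,-130,-16,1,58,75,-130,-26,1,85,115,-130,-36,1,112,155,-130,-46,1,139,195,-130,-56,1,162,230,-130,-66,1,180,257,-130,-76,1,192,272,-130,-84,1,194.7,275.6,-130,-88.2,1,194.7,275.6,-130,-88.2,1,194.7,275.6,-130,-88.2]
}}

```text
time: 22.6
tool_pos: [640.8, 32.8, 140.7]
tcp_rot: [-3.14, -0.0, 1.781]
contact_force: [0.4, -0.8, -7.0]
grip_width: 23.2
```

```bash
python3 - <<'E'
from h import *
import pickle
o=sensors.get_obs(); print(o['time'],o['tool_pos'],o['tcp_rot'],o['grip_width'],o['contact_force'],o['moment'])
C=cam('wrist',o);im=imaging.capture('wrist'); cv2.imwrite('pics/w9.png',im); pickle.dump(o,open('o9.pkl','wb'))
rk=np.array([640,33.1]);Y=.2125; d=o['tool_pos'][:2]-rk; print('rack xy of TCP',np.cos(Y)*d[0]+np.sin(Y)*d[1],-np.sin(Y)*d[0]+np.cos(Y)*d[1])
T=R.from_euler('xyz',o['tcp_rot']).as_matrix()
for d in (85,90,95): print(d,proj(C,[o['tool_pos']+T@np.array([d,0,-13]),o['tool_pos']+T@np.array([d,0,-25.5])]).round().tolist())
g=cv2.cvtColor(im,cv2.COLOR_BGR2GRAY).astype(int)[:,275:292].mean(1); d=np.diff(g); print([(i,round(d[i])) for i in np.argsort(-abs(d))[:8]])
E
```

```text
22.6 [640.84073205  32.84469664 140.72528029] [-3.14018935e+00 -3.31395658e-04  1.78128017e+00] 23.224444306813357 [ 0.37950634 -0.76122262 -7.01105227] [ 0.04362183 -0.07764521 -0.03048273]
rack xy of TCP 0.767976639077608 -0.42687477412395164
85 [[283.0, 116.0], [283.0, 116.0]]
90 [[283.0, 104.0], [283.0, 103.0]]
95 [[283.0, 93.0], [283.0, 90.0]]
[(np.int64(101), 112), (np.int64(95), -97), (np.int64(352), -60), (np.int64(396), 60), (np.int64(351), -55), (np.int64(104), 51), (np.int64(344), 50), (np.int64(218), -48)]
```

>>> {"fn": "arm_command", "kwargs": {
  "increments": [1,0,-0.8,15,-0.1,1,0,-0.8,35,-0.1,1,0,-0.8,52,-0.1,1,0,-0.8,62,-0.1,1,0,-0.8,68,-0.1,1,0,-0.8,71,-0.1,1,0,-0.8,73,-0.1,1,0,-0.8,74.5,-0.1,1,0,-0.8,76,-0.1,1,0,-0.8,76,-0.1]
}}

```text
time: 23.9
tool_pos: [641.0, 32.4, 65.8]
tcp_rot: [3.141, 0.0, 1.784]
contact_force: [-3.0, -0.9, 0.6]
grip_width: 23.0
```

>>> {"fn": "arm_command", "kwargs": {
  "increments": [1,0,-1,0.5,0,1,0,-1,1,0,1,0,-1,1,0,0.58,0,-1,1,0,0.58,0,-1,1,0,0.58,0,-1,1,0]
}}

```text
time: 24.65
tool_pos: [639.9, 32.2, 63.8]
tcp_rot: [-3.142, 0.0, 1.784]
contact_force: [-0.3, -0.1, -0.7]
grip_width: 38.5
```

>>> {"fn": "arm_command", "kwargs": {
  "increments": [0.58,0,0,-15,0,0.58,0,0,-45,0,0.5,0,0,-90,0,0.45,-20,-30,-100,8,0.45,-45,-65,-100,18,0.45,-70,-100,-100,28,0.45,-95,-135,-100,38,0.45,-120,-170,-100,48,0.45,-145,-205,-100,58,0.45,-165,-240,-100,68,0.45,-185,-270,-90,78,0.45,-202,-295,-80,88,0.45,-202,-301,-66,98,0.45,-202,-301,-66,108,0.45,-202,-301,-66,117,0.45,-202,-301,-66,118,0.45,-202,-301,-66,118]
}}

```text
time: 26.78
tool_pos: [388.6, -229.1, 130.5]
tcp_rot: [3.141, -0.001, -0.272]
contact_force: [-0.2, -0.5, 0.7]
grip_width: 50.8
```

```bash
python3 - <<'E'
from h import *
import pickle
o=sensors.get_obs(); print(o['time'],o['tool_pos'],o['tcp_rot'],o['grip_width'],o['contact_force'])
C=cam('wrist',o);im=imaging.capture('wrist'); t=imaging.capture('top'); cv2.imwrite('pics/w10.png',im); cv2.imwrite('pics/t10.png',t); pickle.dump(o,open('o10.pkl','wb'))
u,v=proj(C,[[455,-249,17]])[0].astype(int); print(u,v)
a=im[max(v-75,0):v+75,u-75:u+75]; a=cv2.resize(a,(450,450),interpolation=cv2.INTER_CUBIC); b=cv2.resize(t[165:235,195:305],None,fx=3,fy=3,interpolation=cv2.INTER_CUBIC)
c=np.zeros((450,450+330,3),np.uint8); c[:,:450]=np.clip(a*1.4,0,255); c[:210,450:]=np.clip(b*1.4,0,255); cv2.imwrite('pics/c10.png',c); print(max(v-75,0),u-75)
E
```

```text
26.775 [ 388.63866661 -229.11529141  130.53764292] [ 3.14112557e+00 -8.61472878e-04 -2.72495996e-01] 50.78739818081191 [-0.22717152 -0.52652202  0.74804336]
283 134
59 208
```

View pics/c10.png

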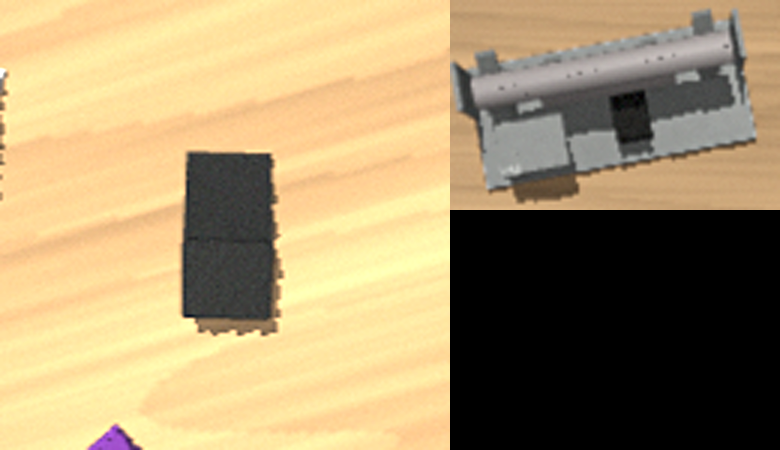

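The inset shows the long bar lying in the high cradles. The second chock is aligned with the tool: block top at crop rows 240–317, columns 183–273, toe at row 152.

```bash
python3 - <<'E'
from h import *
import pickle
o=pickle.load(open('o10.pkl','rb')); C=cam('wrist',o)
P=lambda u,v,z:totool(plane(C,[(208+u/3,59+v/3)],z)[0],o).round(1)
for a in ((183,317,34),(273,318,34),(184,239,34),(273,241,34),(187,152,2),(271,152,2)): print(P(*a))
# long bar from top view
t=cv2.imread('pics/t10.png'); C=cam('top'); Q=lambda u,v,z:plane(C,[(195+u/3,165+v/3)],z)[0][:2].round(1)
rk=np.array([640,33.1]);Y=.2125
for p in (Q(474,92,78)*0+Q(474-450,92,78),Q(732-450,47,78)):
    d=p-rk; print('bar end rack',(np.cos(Y)*d[0]+np.sin(Y)*d[1]).round(1),(-np.sin(Y)*d[0]+np.cos(Y)*d[1]).round(1))
E
```

```text
[ 45.  -11.5  96.6]
[44.7 14.2 96.6]
[ 66.6 -11.   96.6]
[66.1 13.8 96.6]
[ 90.3 -11.  128.6]
[ 90.3  14.5 128.6]
bar end rack 2.0 87.2
bar end rack -1.1 -93.8
```

>>> {"fn": "arm_command", "kwargs": {
  "increments": [0.45,40,1,30,0.5,0.45,55.8,1,75,0.5,0.45,55.8,1,105,0.5,0.45,55.8,1,116.5,0.5,0.45,55.8,1,116.5,0.5,1,55.8,1,116.5,0.5,1,55.8,1,116.5,0.5,1,55.8,1,116.5,0.5]
}}

```text
time: 27.88
tool_pos: [442.2, -245.4, 14.3]
tcp_rot: [3.141, -0.001, -0.284]
contact_force: [-0.4, -1.0, 4.6]
grip_width: 25.9
```

>>> {"fn": "arm_command", "kwargs": {
  "increments": [1,0,0,-30,0,1,0,0,-80,0,1,4,-30,-125,-5,1,10,-80,-130,-14,1,17,-130,-130,-23,1,24,-180,-130,-28.3,1,31,-230,-130,-28.3,1,37,-280,-130,-28.3,1,42,-325,-125,-28.3,1,44,-343,-105,-28.3,1,44,-343,-85,-28.3,1,44,-343,-70,-28.3,1,44,-343,-64,-28.3,1,44,-343,-61.5,-28.3,1,44,-343,-61.5,-28.3]
}}

```text
time: 29.75
tool_pos: [580.5, 71.5, 75.4]
tcp_rot: [3.141, -0.001, 0.209]
contact_force: [-0.5, -0.4, -0.7]
grip_width: 25.6
```

```bash
python3 - <<'E'
from h import *
o=sensors.get_obs(); rk=np.array([640,33.1]);Y=.2125; d=o['tool_pos'][:2]-rk; print(o['time'],o['tool_pos'],o['tcp_rot'],'rack',np.cos(Y)*d[0]+np.sin(Y)*d[1],-np.sin(Y)*d[0]+np.cos(Y)*d[1],o['contact_force'])
E
```

```text
29.75 [580.48591536  71.46866478  75.41445044] [ 3.14131235e+00 -7.67052450e-04  2.09425411e-01] rack -50.08329974838666 50.05740498603621 [-0.53916147 -0.36924703 -0.73412702]
```

>>> {"fn": "arm_command", "kwargs": {
  "increments": [1,0,0,1.2,-0.2,1,4,0,1.4,-0.2,1,8,0,1.4,-0.2,1,11,0,1.4,-0.2,1,13,0,1.4,-0.2,1,14,0,1.4,-0.2,1,14,0,1.4,-0.2]
}}

```text
time: 30.62
tool_pos: [593.9, 74.7, 74.3]
tcp_rot: [3.141, 0.0, 0.214]
contact_force: [-3.4, -1.0, 5.4]
grip_width: 25.8
```

>>> {"fn": "arm_command", "kwargs": {
  "increments": [1,1,0,0,0,1,2,0,0,0,1,2,0,0,0]
}}

```text
time: 31.0
tool_pos: [594.4, 74.8, 74.3]
tcp_rot: [3.141, 0.004, 0.214]
contact_force: [-8.8, -2.3, 10.6]
grip_width: 25.5
```

Same contact signature as the first chock. Release, rise and check.

>>> {"fn": "arm_command", "kwargs": {
  "increments": [1,-1.5,0,0,0,0.6,-1.5,0,0,0,0.6,-1.5,0,0,0,0.6,-1.5,0,-15,0,0.6,-1.5,0,-50,0,0.6,-1.5,0,-90,0,0.5,-40,40,-90,0,0.5,-80,60,-90,0,0.5,-80,60,-90,0,0.5,-80,60,-90,0]
}}

```text
time: 32.25
tool_pos: [531.4, -0.3, 164.6]
tcp_rot: [3.141, -0.002, 0.213]
contact_force: [-0.6, -0.6, -0.5]
grip_width: 46.0
```

```bash
python3 - <<'E'
from h import *
import pickle
o=sensors.get_obs(); print(o['time'],o['tool_pos'],o['tcp_rot'],o['contact_force'])
C=cam('wrist',o);im=imaging.capture('wrist'); s=imaging.capture('scene'); pickle.dump(o,open('o11.pkl','wb'))
a=cv2.resize(im[0:250,60:500],None,fx=1.8,fy=1.8,interpolation=cv2.INTER_CUBIC)[:, :790]; cv2.imwrite('pics/c11.png',np.clip(a*1.3,0,255))
rk=np.array([640,33.1]);Y=.2125
W=lambda x,y,z:[rk[0]+x*np.cos(Y)-y*np.sin(Y),rk[1]+x*np.sin(Y)+y*np.cos(Y),z]
f=lambda p:((proj(C,[W(*p)])[0]-[60,0])*1.8).round().tolist()
for n,p in dict(hb1=(0,90,90),hb2=(0,-90,90),ch=[-47,38,94],ch2=[-47,64,94],ch3=[-25,38,94],ch4=(-25,64,94),cl=(-47,-25,44),cl2=(-47,1,44)).items(): print(n,f(p))
E
```

```text
32.25 [ 5.31357052e+02 -3.13796754e-01  1.64601016e+02] [ 3.14104659e+00 -2.18126924e-03  2.13011100e-01] [-0.57697479 -0.59587168 -0.49058597]
hb1 [151.0, 134.0]
hb2 [602.0, 134.0]
ch [287.0, 255.0]
ch2 [225.0, 255.0]
ch3 [283.0, 200.0]
ch4 [219.0, 200.0]
cl [431.0, 248.0]
cl2 [379.0, 248.0][ WARN:0@2.411] global loadsave.cpp:1063 imwrite_ Unsupported depth image for selected encoder is fallbacked to CV_8U.
```

View pics/c11.png

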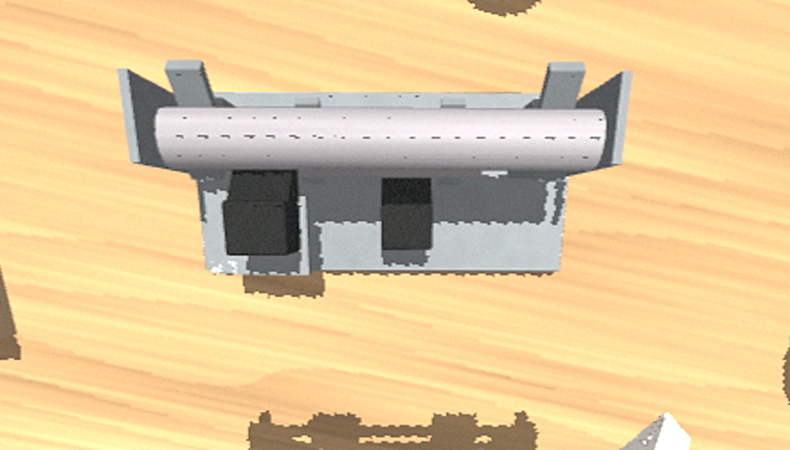

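The last view matches the prediction to within 2 px for the chock edges and about 1.5 mm for the bar ends (155 and 605). Both chocks are square and touching their bars, so I'll hand in.

```bash
python3 -c "
from plant import ticket; print(ticket.close_job())"
```

```text
the job is handed in; nothing more can be done
None
```

The job is handed in at about 32 s of the 72 s allowed. No verdict was reported.

**What I did:**
- **Short bar:** the jar was too close to grip the bar at its centre, so I slid the bar about 30 mm along its rest first. I then laid it in the low V-cradles and chocked it with the nearer wedge on the base plate.
- **Long bar:** I pulled it about 154 mm out of the store by its free end, regripped it at its centre, and laid it in the high cradles. I chocked it with the second wedge on the ledge.

**Last checks:**
- **Position:** the final wrist picture puts both chocks within about 2 mm of where they should be, square and up against the bars. The long bar is in the high V's, about 1.5 mm off centre along the rack.
- **Contact:** each chock was pushed until the sideways force rose to about 8–9 N, then released.
- **Short bar:** its position was last checked before chocking, when it matched the prediction to about a pixel. In the final view it is hidden under the long bar.
- **Jar, beaker and slide box:** I did not measure them again at the end, but nothing in the moves or force readings suggests contact.

**Disagreements:**
- **Short bar:** it touched the V about 3 mm higher than expected; it was fine after a 2.5 mm shift and release.
- **Long bar:** a coarse top-view estimate put it about 3 mm off centre along the rack, still within tolerance.

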